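Latch the long sample case

TASK

Two grey cases stand on the bench, each with an open draw latch on its top. Fasten the latch of the longer case: swing its wire loop over so that the loop's end bar drops behind the keeper hook, then push the lever over and down until it snaps past centre and lies flat. Do not touch the shorter case.

Things in the scene. Friction and masses are not known exactly. Their poses are not given: they have to be found in the camera images.
- long_case: Longer grey case, fixed, 160 (x) x 260 (y) x 140 mm tall. Origin: centre of underside, z up. In its frame, at y = 0 (mm): lever pivot axle along y at x -10, z 156. Keeper: fixed steel hook 24 wide (y), top at z 161, open to +x, post face at x 40, lip (z 157 to 161) out to x 45. Loop: 75 long steel wire U, 42 wide, its axle on the lever 25 from the lever pivot; swings freely.
- long_case_lever (a joint): Lever, rad: 0 = closed, flat towards case -x; pi/2 = up; starts 1.75 to 2.05, leaning to the keeper (+x); stays where left. Steel strip 18 wide; end (28 wide, 10 thick) at x = -10 - 68 cos q, z = 156 + 68 sin q mm in the case frame. Loop hooked, a few N at its end push it -x and down, past the toggle point (q about 0.35); then it snaps flat.
- long_case_loop_bar_mid (a point): Middle of the loop's end bar (8 mm thick, 42 mm along case y). At start the loop stands, leaning back to case -x on a stop. Pushed towards +x past upright it falls by itself, the bar landing on the case top beyond the lip (case x 50 to 70 mm). Lowering the lever draws the bar back under the lip to the post: x 43, z 146 mm in the case frame.
- short_case: The shorter grey case, not to be touched: 160 (its x) x 150 (its y) x 140 mm tall, fixed, with the same latch, also open, which stands up to 265 mm above the bench. Origin: centre of its underside; z up.

How it is judged (in metres and radians):
On the way, in this order (a step that is already met when the one before it is completed fails the run):
1. the loop's end bar lies behind the keeper hook of the longer case, below its lip, with the lever still raised (x of long_case_loop_bar_mid in the frame of long_case above 0.04 m and z of long_case_loop_bar_mid in the frame of long_case below 0.158 m and value of joint long_case_lever above 0.8 rad), for 0.2 s.
2. the lever is pushed past centre and flat (value of joint long_case_lever below 0.17 rad), for 0.2 s.
At the end, for the whole second after the job is handed in: The longer case's lever lies flat (within 0.17 rad of closed) and its loop's end bar is hooked under the keeper's lip against the post (bar's middle 40 to 50 mm along the case's x and below 158 mm in the case frame) (value of joint long_case_lever below 0.17 rad and x of long_case_loop_bar_mid in the frame of long_case between 0.04 and 0.05 m and z of long_case_loop_bar_mid in the frame of long_case below 0.158 m); the robot touches nothing.
It fails at once if the robot touches the shorter case or its latch (contact force between any of the arm, the fingers and short_case above 0.5 N).
It also fails if it takes over 48 s, if anything falls off the work surface, if the arm or the gripper's body presses on something with over 40 N, if the wrist force passes 120 N, or if a joint passes its speed limit or range.

ROBOT

A 6-joint arm with a two-finger parallel gripper is mounted at the origin on the work surface. World frame = base frame: x ahead of the robot, y to its left, z up, the work surface at z = 0. Lengths are in mm, angles in rad, forces in N, time in s.
With the tool pointing down it reaches from about 350 to 925 mm from the base axis. Payload 6.4 kg.
Tool frame: the origin (TCP) lies at the very end of the fingers, on their centre line; the grasp point (between the pads) lies 19 mm behind it; z points along the fingers, y is the line along which they close (so a half turn about z gives the same grasp; the last joint's range is limited). The gripper opens to 85 mm and grips with 20 to 120 N. Pads are 22 mm wide; open, the fingers measure 114 mm over their backs; the gripper's body (76 mm by 85 mm) begins 54 mm behind the grasp point. The pads swing forward as they close: fully open they stand 13 mm farther back than shut.
Start: joints at [-1.41, 0.245, 1.558, -0, 1.339, -0.174], TCP at [213.582, -613.919, 206.89] pointing down, gripper open.
Joint ranges: [-3.13, 3.13], [-1.02, 2.26], [0.13, 2.54], [-0.95, 4.09], [0.21, 2.88], [-2.74, 2.74]. Speed limits (rad/s): [2.57, 2.57, 3.14, 3.14, 3.14, 3.14].

INTERFACE

Orientations are given as a rotation vector (axis times angle).
In Python, from rig import observe, optics, ticket gives the robot as it stands. The module is installed in compiled form; this text tells all that it offers.
- The arm moves only by the shell command python3 -m jog 'ROWS' [OPENING] [FORCE]. ROWS is text: rows parted by semicolons, each of 4 numbers parted by spaces: the shift along the tool's x, y, z in cm, then the turn about the tool's z in rad. A call has 1 to 8 rows; each row shifts and turns the commanded pose from where the row before left it, along the tool's axes as they then stand; what a row does not reach is not made up. A row lasts 1/8 s, in which the tool goes at most 62.5 mm and 10.7 degrees, less where a joint would pass 70% of its speed; a pose out of reach is approached as far as the arm can. A call is refused whole if a number of a shift passes 6.25 or a number of a turn 0.188, either way. A call with a gripper value outside its range is refused whole. OPENING is the closure in counts, from 0 (fully open) to 255 (shut), set as the call begins (- or left out, the last holds). The fingers move at their own pace and stop on an object; FORCE is the grip in N (left out, the last holds). Time passes only in rows, so rows that do not move let the fingers close. It gives the time, the measured TCP pose, the force, the opening and the grip force at its end, in the units of the state.
- observe(): the state, without advancing time (a new reading comes with each control period).
- optics.get_image(name): name is "scene" or "side" or "wrist"; returns a dict with "color" (420x560x3 uint8, red, green, blue), "fx", "fy", "cx", "cy" (pixels), "xyz" and "rotation" of the camera in the world. Camera axes: x right, y down, z forward; pixel columns grow to the right and rows downward; lengths in mm; the calibration is good to about 2 mm. The wrist camera is an equidistant fisheye: a pixel r from the principal point sees the ray r / f radians off the axis. A picture is of the moment at which its call begins. There is no depth.
- ticket.sign_off(): hands the job in; it is judged then, once.
The state is a dict: "time": time; "joints": joint angles; "joint_vel": joint speeds; "effort": joint torques, N m; "position": TCP position; "tool_rot": TCP orientation; "ft_force": force on the tool from outside, world axes, zero at the start; "moment": the same for the moment, N m; "finger_gap": finger opening in mm; "finger_force": force on a finger pad.
Only numpy, scipy, OpenCV 4.12 (cv2) and the standard library are available. Lean on these libraries where they do the work, as an engineer would, in place of code of your own. Each camera call takes 0.05 s, during which the arm holds its last target. There are 200 camera calls.

## Working session

There is one attempt and no reset: what is moved stays moved. The work goes in short steps, Python scripts to look and compute and a shell command to move; the robot and the scene stay as the last step left them, time stands still between calls to the robot, and variables do not carry over. Pictures are saved under pics/ and viewed, at most 10 in all, crops included, and the job is handed in when it is done.

```bash
mkdir -p pics; python3 - <<'E'
from rig import observe, optics
import cv2,numpy as np
o=observe();print(o['time'],o['position'],o['tool_rot'],o['finger_gap'])
for n in("scene","side","wrist"):
    d=optics.get_image(n);cv2.imwrite(f'pics/{n}0.png',d['color'][:,:,::-1]);np.savez(f'pics/{n}0.npz',**d)
    print(n,d['fx'],d['cx'],d['cy'],d['xyz'],np.round(d['rotation'],3).tolist())
E
```

```text
0.0 [ 213.46634928 -613.30510349  205.78606125] [-3.09577731e+00 -5.23100549e-01 -9.98724084e-06] 85.16781953131157
scene 440.560325222844 272.81368122035894 210.8063230947021 [582.43438482 222.91548376 846.32433605] [-0.084, -3.089, 0.499]
side 419.02880109460745 273.1518315607607 210.27554229270436 [ 408.81474802 -208.06980869  909.71343958] [-2.627, 1.093, -0.164]
wrist 325.19226210127806 278.29040089032924 211.03954906337947 [ 278.50250692 -591.07976208  372.62748471] [2.37, -1.683, -0.238]
```

View pics/scene0.png

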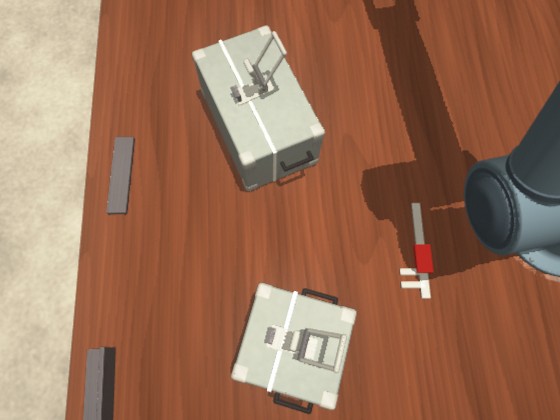

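View pics/side0.png

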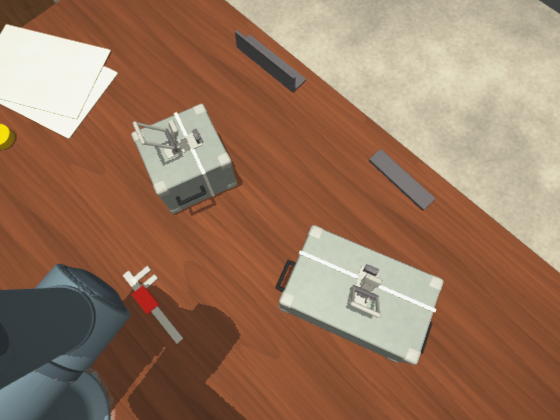

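The scene view shows the long case at top, with top corners near (195,52), (268,28), (323,128), (248,158) and the keeper near (237,97). The side view shows it at lower right, with the keeper near (371,269). The short case is well apart from it.

```bash
cat > h.py <<'E'
import numpy as np,cv2
from scipy.spatial.transform import Rotation as R
def load(n): return dict(np.load(f'pics/{n}.npz'))
def ray(d,u,v):
    x=np.array([(u-d['cx'])/d['fx'],(v-d['cy'])/d['fy'],1.]); return R.from_rotvec(d['rotation']).apply(x)
def onz(d,u,v,z):
    r=ray(d,u,v); return d['xyz']+r*(z-d['xyz'][2])/r[2]
def proj(d,p):
    q=R.from_rotvec(d['rotation']).inv().apply(np.asarray(p)-d['xyz']); return np.array([d['fx']*q[...,0]/q[...,2]+d['cx'],d['fy']*q[...,1]/q[...,2]+d['cy']]).T
def tri(d1,p1,d2,p2):
    a,b=ray(d1,*p1),ray(d2,*p2); s=np.linalg.lstsq(np.c_[a,-b],d2['xyz']-d1['xyz'],rcond=None)[0]
    x,y=d1['xyz']+s[0]*a,d2['xyz']+s[1]*b; return (x+y)/2,np.linalg.norm(x-y)
E
python3 - <<'E'
from h import *
S,D=load('scene0'),load('side0')
for d,cs in((S,[(195,52),(268,28),(323,128),(248,158)]),(D,[(316,228),(442,279),(418,362),(281,304)])):
    P=np.array([onz(d,*c,140) for c in cs])[:,:2];print(P.round().tolist(),[round(np.linalg.norm(P[i]-P[i-1])) for i in range(4)])
    print('ctr',P.mean(0))
for n,d,c,k in(('scene',S,(190,20,150,160),5),('side',D,(270,215,180,155),4)):
    x,y,w,h=c;cv2.imwrite(f'pics/{n}_c.png',cv2.resize(d['color'][y:y+h,x:x+w,::-1],None,fx=3.7,fy=3.7,interpolation=cv2.INTER_CUBIC))
a=cv2.imread('pics/scene_c.png');b=cv2.imread('pics/side_c.png')
E
```

```text
[[699.0, -340.0], [557.0, -389.0], [469.0, -163.0], [606.0, -111.0]] [247, 151, 242, 147]
ctr [ 582.66922094 -250.69052674]
[[614.0, -112.0], [706.0, -341.0], [563.0, -400.0], [466.0, -164.0]] [157, 247, 155, 255]
ctr [ 587.20997725 -254.14289669]
```

View pics/scene_c.png

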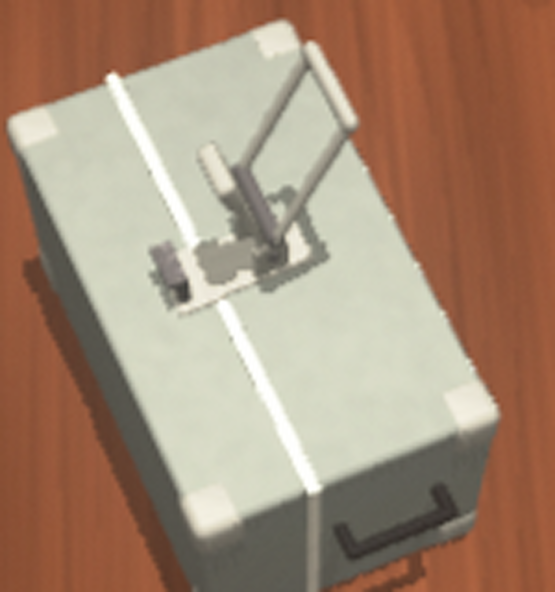

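View pics/side_c.png

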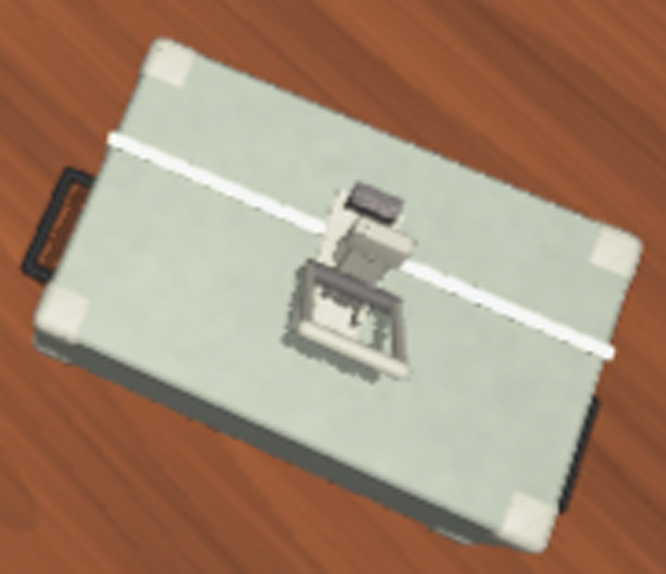

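The crops show the latch. The keeper is on the +x side of the case, away from the robot. The lever leans to the keeper and the loop leans back towards the robot. I can now refine the pose and check the bar, lever end and keeper against triangulation.

```bash
python3 - <<'E'
from h import *
S,D=load('scene0'),load('side0')
sc=lambda u,v:(190+(u+.5)/3.7-.5,20+(v+.5)/3.7-.5); sd=lambda u,v:(270+(u+.5)/3.7-.5,215+(v+.5)/3.7-.5)
for d,cs in((S,[sc(10,122),sc(290,20),sc(497,410),sc(195,535)]),(D,[sd(642,240),sd(548,552),sd(33,325),sd(158,38)])):
    P=np.array([onz(d,*c,140) for c in cs])[:,:2];print([round(np.linalg.norm(P[i]-P[i-1])) for i in range(4)],P.mean(0).round(1))
    v=P[0]+P[3]-P[1]-P[2];w=P[3]+P[2]-P[0]-P[1];print('yaw',np.arctan2(v[1],v[0]),np.arctan2(-w[0],w[1]))
    d['P']=P
P=(S['P']+D['P'])/2;c=P.mean(0);v=P[0]+P[3]-P[1]-P[2];w=P[3]+P[2]-P[0]-P[1];w=np.array([w[1],-w[0]]);w=w+v*0
yaw=np.arctan2(w[1],w[0]);print('used',c,yaw)
Rz=R.from_euler('z',yaw)
for n,a,b in(('bar mid',sc(331,84),sd(353,348)),('bar e1',sc(310,48),sd(406,370)),('bar e2',sc(350,124),sd(303,330)),('axle a',sc(238,172),sd(400,300)),('axle b',sc(278,240),sd(312,268)),
 ('lever end mid',sc(217,168),sd(378,243)),('keeper top',sc(170,263),sd(376,201))):
    p,e=tri(S,a,D,b);print(n,p.round(),'gap',round(e,1),'case',Rz.inv().apply(p-[*c,0]).round(1))
E
```

```text
[254, 159, 253, 160] [ 586.1 -248.1]
yaw 0.3709942709895509 0.3551765246193942
[258, 157, 261, 159] [ 586.3 -251.5]
yaw 0.3714647878164527 0.37092606732231215
used [ 586.22142404 -249.7865272 ] 0.36313654173753396
bar mid [ 544. -267.  247.] gap 0.9 case [-45.3  -0.9 246.7]
bar e1 [ 553. -288.  245.] gap 1.9 case [-44.9 -24.  245.2]
bar e2 [ 536. -247.  243.] gap 0.3 case [-45.9  19.9 243.2]
axle a [ 589. -273.  179.] gap 3.1 case [ -6.  -23.  179.1]
axle b [ 571. -235.  178.] gap 3.1 case [ -8.6  19.3 178.1]
lever end mid [ 595. -248.  215.] gap 3.2 case [  9.   -1.5 214.7]
keeper top [ 623. -237.  159.] gap 0.3 case [ 39.   -0.7 159.4]
```

The measurements agree with the given sizes: bar 75 mm from its axle, keeper at x 39 and z 159. Tool x is already almost along case +x. I'll use case centre (586.2, -250.5) and yaw 0.367, then move with the fingers shut to a point behind the bar.

```bash
cat >> h.py <<'E'
C=np.array([586.2,-250.5,0]);Y=0.367
def rel():
    from rig import observe
    o=observe();r=R.from_rotvec(o['tool_rot']).as_matrix();print('t',round(o['time'],2),'case',R.from_euler('z',-Y).apply(o['position']-C).round(1),'yaw err',round(Y-np.arctan2(r[1,0],r[0,0]),4),'F',np.round(o['ft_force'],1),'gap',round(o['finger_gap'],1))
E
python3 -m jog '0 0 -3.5 -0.03;5 -2.5 0 0;5 -2.5 0 0;5 -2.5 0 0;5 -2.5 0 0;5 -2.5 0 0;5 -2.5 0 0;0 0 0 0' 255; python3 -c "import h;h.rel()"
```

```text
time: 1.15
position: [442.2, -363.9, 241.6]
tool_rot: [-3.087, -0.578, -0.0]
ft_force: [-0.6, 0.6, -0.4]
finger_gap: -0.4
finger_force: 0.0
t 1.15 case [-175.1  -54.1  241.6] yaw err -0.003 F [-0.6  0.6 -0.4] gap -0.4
```

```bash
python3 -m jog '4.5 -2.7 0 0;4.5 -2.7 0 0;0 0 0 0;0 0 0 0'; python3 - <<'E'
import h;h.rel()
from rig import optics
import cv2,numpy as np
for n in("scene","side"):
    d=optics.get_image(n);cv2.imwrite(f'pics/{n}1.png',d['color'][:,:,::-1])
a=cv2.imread('pics/scene1.png')[0:190,170:350];b=cv2.imread('pics/side1.png')[200:390,270:450]
cv2.imwrite('pics/c1.png',cv2.resize(np.hstack([a,b]),None,fx=2.2,fy=2.2))
E
```

```text
time: 1.65
position: [504.6, -284.9, 241.6]
tool_rot: [3.09, 0.569, -0.001]
ft_force: [0.4, -0.7, -0.1]
finger_gap: 0.0
finger_force: 0.0
t 1.65 case [-88.5  -2.8 241.6] yaw err 0.0028 F [ 0.4 -0.7 -0.1] gap 0.0
```

View pics/c1.png

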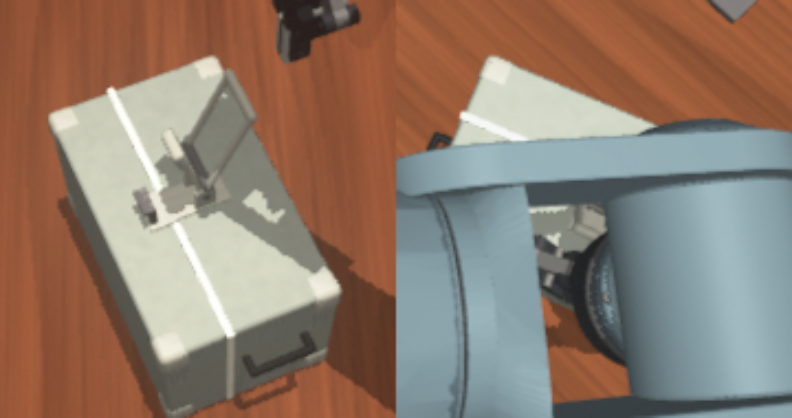

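The fingertips are behind the bar, near (290,45) in the left half. I'll push towards +x gently.

```bash
python3 -m jog '1.5 0 0 0;1.5 0 0 0;1 0 0 0;1 0 0 0;1 0 0 0;1 0 0 0;0.8 0 0 0;0 0 0 0'; python3 - <<'E'
import h;h.rel()
from rig import optics
import cv2,numpy as np
d=optics.get_image("scene");cv2.imwrite('pics/s2.png',cv2.resize(d['color'][0:190,170:350,::-1],None,fx=3,fy=3))
E
```

```text
time: 2.75
position: [578.4, -256.1, 241.8]
tool_rot: [-3.089, -0.571, 0.0]
ft_force: [-0.7, -0.2, 1.4]
finger_gap: -0.2
finger_force: 0.0
t 2.75 case [ -9.3  -2.5 241.8] yaw err 0.0016 F [-0.7 -0.2  1.4] gap -0.2
```

View pics/s2.png

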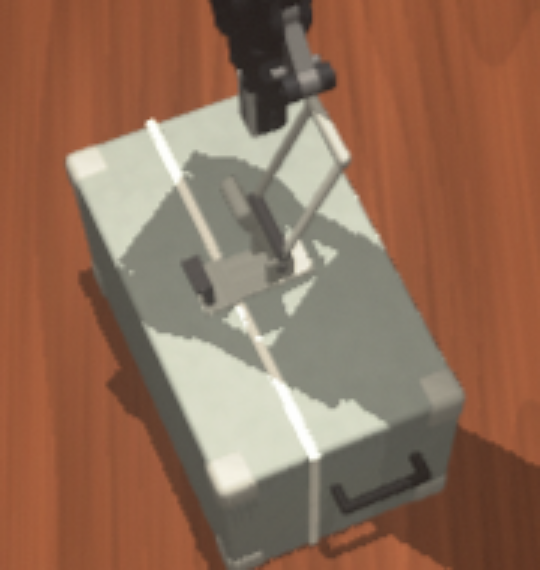

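```bash
python3 - <<'E'
from h import *
S=load('scene0')
from rig import observe
p=observe()['position'];print('tcp px crop',(proj(S,p)-[170,0])*3)
cf=lambda q:R.from_euler('z',Y).apply(np.array(q,float))+C
for n,q in(('bar-45',(-45,0,247)),('lever end',(9,0,221)),('keeper',(42,0,161)),('bar e+',(-45,21,247)),('bar e-',(-45,-21,247))):print(n,((proj(S,cf(q))-[170,0])*3).round())
E
```

```text
tcp px crop [265.64091465 151.15457577]
bar-45 [326. 126.]
lever end [238. 190.]
keeper [192. 272.]
bar e+ [342. 156.]
bar e- [311.  98.]
```

The bar hasn't moved, and the fingertips appear about 12 mm higher than the TCP reads, so they passed over it. I'll back off, go lower and push again.

```bash
python3 -m jog '0 0 -1.5 0;-4 0 0 0;-4 -0.2 0 0;0 0 2.7 0;0 0 0 0;0 0 0 0'; python3 - <<'E'
import h;h.rel()
from rig import optics
import cv2,numpy as np
d=optics.get_image("scene");d2=optics.get_image("wrist")
a=cv2.resize(d['color'][0:190,170:350,::-1],(398,420))
cv2.imwrite('pics/s3.png',np.hstack([a,d2['color'][:,80:480,::-1]]))
E
```

```text
time: 3.55
position: [503.1, -283.4, 231.3]
tool_rot: [3.088, 0.57, 0.002]
ft_force: [0.6, 0.7, 0.2]
finger_gap: 0.2
finger_force: 0.0
t 3.55 case [-89.4  -0.9 231.3] yaw err 0.002 F [0.6 0.7 0.2] gap 0.2
```

View pics/s3.png

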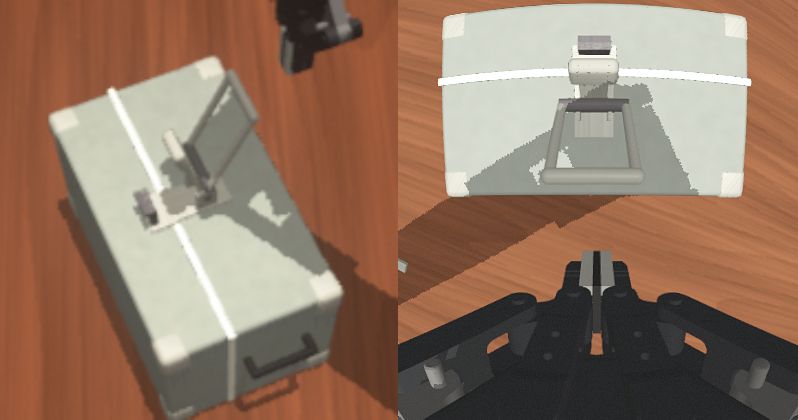

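The fingers are shut and lined up with the loop (bar at about (593,177), fingertips at (597,255) in the wrist half). I'll push at this lower height.

```bash
python3 -m jog '1.5 0 0 0;1.5 0 0 0;1 0 0 0;1 0 0 0;1 0 0 0;1 0 0 0;0 0 0 0'; python3 - <<'E'
import h;h.rel()
from rig import optics
import cv2,numpy as np
d=optics.get_image("scene");d2=optics.get_image("wrist")
a=cv2.resize(d['color'][0:190,170:350,::-1],(398,420))
cv2.imwrite('pics/s4.png',np.hstack([a,d2['color'][:,80:480,::-1]]))
E
```

```text
time: 4.53
position: [568.5, -257.8, 229.8]
tool_rot: [-3.089, -0.571, 0.0]
ft_force: [-0.0, -0.5, -0.7]
finger_gap: -0.3
finger_force: 0.0
t 4.53 case [-19.2  -0.5 229.8] yaw err 0.0015 F [-0.  -0.5 -0.7] gap -0.3
```

View pics/s4.png

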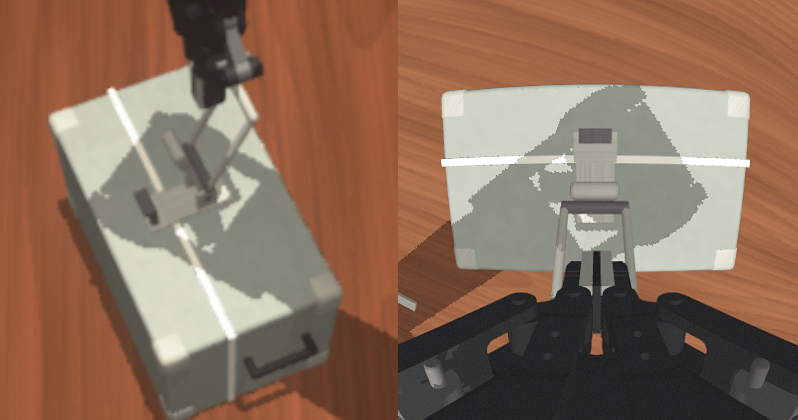

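```bash
python3 - <<'E'
from h import *
S=load('scene0')
from rig import observe
p=observe()['position']
for dz in(0,10,20,30):
  print(dz,[(proj(S,p+[0,0,dz]+R.from_euler('z',Y).apply([a,b,0]))-[170,0]).dot(np.eye(2))*2.21 for a,b in((0,0),(11,14),(-11,14),(11,-14))])
E
python3 - <<'E'
import cv2
im=cv2.imread('pics/s4.png')[0:230,100:340];cv2.imwrite('pics/s4z.png',cv2.resize(im,None,fx=2.6,fy=2.6,interpolation=cv2.INTER_CUBIC))
E
```

```text
0 [array([209.53883066, 119.24150731]), array([203.67539099, 138.48224956]), array([230.38852239, 128.45490413]), array([188.83398845, 110.09211893])]
10 [array([209.34228149, 110.49832687]), array([203.40025644, 129.9259913 ]), array([230.4643425 , 119.80140653]), array([188.36887057, 101.26071921])]
20 [array([209.1405343 , 101.52392082]), array([203.11778985, 121.14171787]), array([230.54217498, 110.91823335]), array([187.89149585,  92.19659349])]
30 [array([208.93338013,  92.30899363]), array([202.82769417, 112.12019164]), array([230.62210102, 101.79611775]), array([187.40137334,  82.89041971])]
```

View pics/s4z.png

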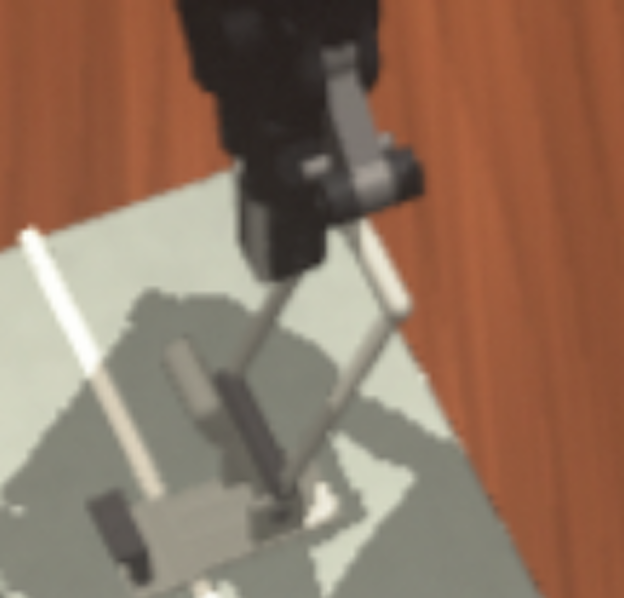

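The fingertip appears about 20 mm higher than the reported TCP (near (275,280) in the zoom), and it is above and past the bar, which hasn't moved. I'll back off, go to a reported z of 208, and push again.

```bash
python3 -m jog '0 0 -2 0;-4 0 0 0;-3.2 0 0 0;0 0 2 0;0 0 2.2 0;0 0 0 0;0 0 0 0'; python3 -m jog '1.5 0 0 0;1.5 0 0 0;1 0 0 0;1 0 0 0;0.8 0 0 0;0.6 0 0 0;0.4 0 0 0;0 0 0 0'; python3 - <<'E'
import h;h.rel()
from rig import optics
import cv2,numpy as np
d=optics.get_image("scene");d2=optics.get_image("wrist")
a=cv2.resize(d['color'][0:190,170:350,::-1],(398,420))
cv2.imwrite('pics/s5.png',np.hstack([a,d2['color'][:,80:480,::-1]]))
E
```

```text
time: 5.5
position: [501.3, -283.9, 208.8]
tool_rot: [3.089, 0.57, 0.001]
ft_force: [0.1, -0.4, -0.4]
finger_gap: -0.1
finger_force: 0.0
time: 6.5
position: [564.3, -259.4, 207.8]
tool_rot: [-3.089, -0.57, 0.0]
ft_force: [-0.0, -0.1, -0.0]
finger_gap: 0.4
finger_force: 0.0
t 6.5 case [-23.7  -0.5 207.8] yaw err 0.0021 F [-0.  -0.1 -0. ] gap 0.4
```

View pics/s5.png

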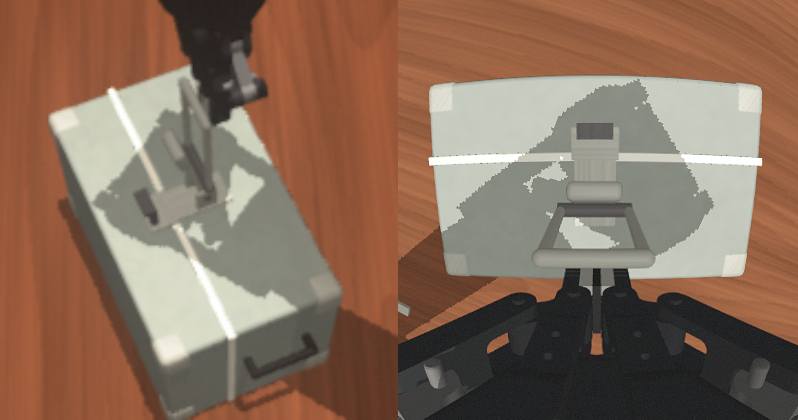

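The loop is now against the fingertips and close to upright, with the bar at (593,258) in the wrist half. I've used all ten views, so from here I'll check by code. Next I push it over.

```bash
cat >> h.py <<'E'
def cf(q): return R.from_euler('z',Y).apply(np.array(q,float))+C
def snap(n):
    from rig import optics
    d=optics.get_image('scene');np.savez(f'pics/{n}.npz',**d);return d
def prof(n,z=148,lo=30,hi=85,ys=(-16,0,16)):
    d=load(n);g=cv2.cvtColor(d['color'],cv2.COLOR_RGB2GRAY)
    for y in ys:
        m=proj(d,cf([(x,y,z) for x in range(lo,hi,3)])).astype(np.float32)
        print(n,y,cv2.remap(g,m[None,:,0],m[None,:,1],cv2.INTER_LINEAR).ravel().tolist())
E
python3 -m jog '0.5 0 0 0;0.4 0 0 0;0.4 0 0 0;0.3 0 0 0;0 0 0 0;0 0 0 0;0 0 0 0;0 0 0 0'
python3 - <<'E'
from h import *
rel();snap('a6');prof('scene0');prof('a6')
E
```

```text
time: 7.6
position: [579.1, -253.9, 207.9]
tool_rot: [3.09, 0.57, 0.0]
ft_force: [-0.4, -0.2, 0.2]
finger_gap: 0.1
finger_force: 0.0
t 7.6 case [ -7.8  -0.6 207.9] yaw err 0.0023 F [-0.4 -0.2  0.2] gap 0.1
scene0 -16 [201, 159, 151, 135, 131, 187, 209, 209, 209, 209, 210, 210, 210, 210, 210, 210, 204, 142, 84]
scene0 0 [232, 178, 138, 132, 122, 126, 145, 208, 210, 210, 209, 208, 209, 208, 209, 211, 205, 147, 84]
scene0 16 [235, 228, 179, 139, 171, 169, 166, 213, 212, 211, 211, 212, 212, 213, 212, 212, 205, 147, 85]
a6 -16 [134, 133, 137, 134, 131, 122, 114, 115, 117, 129, 133, 133, 132, 132, 132, 132, 130, 105, 82]
a6 0 [150, 103, 87, 87, 87, 125, 131, 133, 132, 133, 133, 132, 132, 130, 132, 133, 131, 107, 82]
a6 16 [154, 149, 118, 100, 129, 138, 134, 134, 134, 133, 134, 134, 134, 135, 134, 135, 136, 135, 82]
```

```bash
python3 -m jog '0.3 0 0 0;0.3 0 0 0;0 0 0 0;0 0 0 0;0 0 0 0;0 0 0 0'
python3 - <<'E'
from h import *
rel();snap('a7');prof('a7')
from rig import optics
d=optics.get_image('wrist');np.savez('pics/w7.npz',**d)
g=cv2.cvtColor(d['color'],cv2.COLOR_RGB2GRAY);o=cv2.cvtColor(cv2.imread('pics/s5.png')[:,398:],cv2.COLOR_BGR2GRAY)
for c in(227,318): print(c,g[20:300:5,c].tolist(),'\n old',o[20:300:5,c-80].tolist())
E
```

```text
time: 8.4
position: [584.7, -251.7, 207.9]
tool_rot: [-3.089, -0.57, 0.0]
ft_force: [-0.0, -0.8, 1.2]
finger_gap: 0.3
finger_force: 0.0
t 8.4 case [ -1.8  -0.6 207.9] yaw err 0.0023 F [-0.  -0.8  1.2] gap 0.3
a7 -16 [126, 96, 85, 86, 88, 118, 125, 118, 122, 145, 133, 122, 133, 133, 133, 132, 130, 105, 82]
a7 0 [150, 102, 86, 86, 86, 123, 132, 133, 131, 144, 135, 129, 132, 132, 131, 133, 131, 107, 82]
a7 16 [129, 136, 139, 138, 136, 140, 131, 134, 134, 146, 135, 125, 134, 135, 135, 133, 132, 106, 83]
227 [123, 118, 104, 112, 111, 113, 116, 116, 111, 117, 116, 120, 118, 119, 119, 119, 126, 104, 208, 209, 209, 208, 209, 208, 213, 145, 145, 147, 144, 144, 143, 207, 143, 207, 200, 143, 143, 144, 143, 181, 144, 144, 143, 142, 141, 144, 143, 143, 142, 143, 142, 144, 145, 141, 144, 140] 
 old [103, 103, 108, 109, 114, 108, 113, 115, 114, 112, 113, 107, 201, 203, 203, 201, 201, 203, 201, 202, 203, 203, 201, 202, 136, 136, 136, 201, 205, 136, 201, 200, 136, 138, 137, 135, 137, 137, 135, 134, 136, 136, 134, 103, 105, 105, 122, 149, 158, 149, 137, 136, 110, 119, 118, 117]
318 [115, 122, 118, 116, 122, 125, 128, 117, 108, 110, 111, 113, 112, 117, 118, 72, 72, 102, 148, 149, 148, 147, 147, 146, 145, 147, 147, 148, 146, 147, 144, 145, 145, 212, 204, 143, 143, 142, 140, 139, 140, 140, 140, 139, 141, 140, 141, 140, 211, 204, 204, 204, 205, 206, 213, 30] 
 old [117, 117, 121, 111, 105, 105, 110, 112, 107, 110, 115, 109, 209, 139, 141, 137, 138, 138, 139, 140, 140, 141, 140, 140, 137, 136, 136, 208, 211, 137, 134, 135, 136, 133, 135, 134, 135, 136, 136, 132, 106, 106, 107, 104, 105, 101, 118, 147, 165, 152, 200, 201, 100, 113, 117, 30]
```

The scene profile now shows the bar lying across y −16 to 16 at x≈57, and it has gone from the fingertips. Next I go over the lever to its keeper side and down.

```bash
python3 -m jog '0 0 -2 0;0 0 -2 0;0 0 0 0;2.3 0 0 0;2.3 0 0 0;0 0 0 0;0 0 3 0;0 0 2.8 0'; python3 -m jog '0 0 0 0;-1 0 0 0;-1 0 0 0;-0.8 0 0 0;0 0 0 0'; python3 - <<'E'
from h import *
rel();snap('a8');prof('a8')
E
```

```text
time: 9.5
position: [627.1, -235.6, 189.3]
tool_rot: [3.089, 0.569, -0.0]
ft_force: [-0.3, 0.6, 1.0]
finger_gap: -0.2
finger_force: 0.0
time: 10.12
position: [602.4, -246.2, 193.1]
tool_rot: [3.086, 0.568, 0.007]
ft_force: [2.2, 0.4, 1.5]
finger_gap: 0.2
finger_force: 0.9
t 10.12 case [ 16.6  -1.8 193.1] yaw err 0.0028 F [2.2 0.4 1.5] gap 0.2
a8 -16 [126, 96, 85, 86, 86, 114, 116, 132, 145, 124, 130, 133, 132, 133, 134, 133, 131, 105, 83]
a8 0 [151, 102, 86, 85, 87, 124, 131, 137, 145, 129, 132, 132, 132, 132, 132, 133, 131, 108, 83]
a8 16 [139, 139, 124, 111, 125, 135, 127, 132, 148, 130, 134, 134, 135, 170, 135, 134, 131, 107, 84]
```

The lever is moving, with a push of about 2 N, and the bar is drawn to x≈54. I continue, easing downward.

```bash
python3 -m jog '-0.8 0 0.4 0;-0.8 0 0.3 0;-0.8 0 0 0;-0.8 0 0 0;0 0 0 0'; python3 - <<'E'
from h import *
rel();snap('a9');prof('a9',z=146,ys=(-18,18))
E
python3 -m jog '-0.8 0 0.3 0;-0.8 0 0.4 0;-0.8 0 0.5 0;0 0 0 0'; python3 - <<'E'
from h import *
rel();snap('a10');prof('a10',z=146,ys=(-18,18))
E
```

```text
time: 10.8
position: [570.6, -256.9, 182.5]
tool_rot: [-3.089, -0.569, 0.003]
ft_force: [0.0, -0.3, -1.0]
finger_gap: 0.0
finger_force: 0.0
t 10.8 case [-16.9  -0.4 182.5] yaw err 0.0028 F [ 0.  -0.3 -1. ] gap 0.0
a9 -18 [121, 93, 87, 88, 93, 130, 127, 132, 132, 133, 132, 133, 133, 132, 133, 133, 129, 102, 82]
a9 18 [145, 144, 146, 137, 144, 146, 126, 134, 134, 134, 134, 134, 137, 190, 216, 216, 206, 139, 84]
time: 11.35
position: [548.5, -265.5, 170.6]
tool_rot: [-3.089, -0.569, 0.002]
ft_force: [-0.5, 0.6, -0.1]
finger_gap: 0.0
finger_force: 0.0
t 11.35 case [-40.6  -0.4 170.6] yaw err 0.0024 F [-0.5  0.6 -0.1] gap 0.0
a10 -18 [114, 93, 89, 89, 94, 128, 124, 133, 133, 199, 212, 211, 210, 211, 211, 211, 203, 133, 84]
a10 18 [149, 146, 164, 186, 217, 217, 176, 214, 212, 213, 214, 213, 214, 215, 215, 214, 204, 139, 85]
```

The bar is now at about x 43–46, under the lip. I keep pushing over and down.

```bash
python3 -m jog '-0.6 0 0.7 0;-0.4 0 0.7 0;-0.3 0 0.7 0;0 0 0 0'; python3 -c "import h;h.rel()"; python3 -m jog '-0.2 0 0.6 0;0 0 0.5 0;0 0 0.4 0;0 0 0 0';  python3 -c "import h;h.rel()"
```

```text
time: 11.9
position: [536.1, -269.5, 148.3]
tool_rot: [-3.088, -0.569, 0.003]
ft_force: [0.9, 0.1, 0.4]
finger_gap: 0.1
finger_force: 0.0
t 11.9 case [-53.6   0.3 148.3] yaw err 0.0026 F [0.9 0.1 0.4] gap 0.1
time: 12.4
position: [535.3, -270.8, 137.4]
tool_rot: [3.089, 0.57, -0.001]
ft_force: [-6.8, 3.4, 13.6]
finger_gap: -0.0
finger_force: 6.6
t 12.4 case [-54.7  -0.7 137.4] yaw err 0.0018 F [-6.8  3.4 13.6] gap -0.0
```

```bash
python3 -m jog '0 0 -4 0;0 0 -5 0;-6 0 -3 0;-6 0 0 0;-6 0 0 0;0 0 0 0'; python3 - <<'E'
from h import *
rel();d=snap('a11');g=cv2.cvtColor(d['color'],cv2.COLOR_RGB2GRAY)
prof('a11',z=160,lo=-102,hi=60,ys=(-11,0,11,25));prof('scene0',z=160,lo=-102,hi=60,ys=(0,))
prof('a11',z=150,lo=20,hi=75,ys=(-18,18))
for zz in (161,190,215):
  m=proj(d,cf([(-10-68*np.sqrt(max(0,1-((zz-156)/68)**2)),y,zz) for y in range(-30,31,4)])).astype(np.float32);print(zz,cv2.remap(g,m[None,:,0],m[None,:,1],1).ravel().tolist())
E
```

```text
time: 13.15
position: [368.5, -334.5, 252.8]
tool_rot: [3.09, 0.562, -0.0]
ft_force: [-0.5, 0.4, 0.6]
finger_gap: -0.2
finger_force: 0.0
t 13.15 case [-233.4   -0.3  252.8] yaw err 0.0072 F [-0.5  0.4  0.6] gap -0.2
a11 -11 [107, 108, 108, 112, 114, 106, 105, 112, 133, 206, 210, 218, 219, 224, 211, 194, 203, 204, 205, 205, 204, 205, 203, 177, 131, 126, 142, 178, 190, 190, 210, 206, 200, 195, 179, 193, 195, 204, 196, 206, 205, 207, 212, 210, 218, 206, 175, 187, 166, 173, 207, 199, 208, 207]
a11 0 [104, 106, 105, 107, 109, 113, 107, 105, 135, 220, 229, 228, 228, 232, 221, 211, 236, 236, 236, 236, 236, 236, 237, 237, 236, 237, 237, 237, 237, 237, 237, 236, 200, 104, 105, 120, 209, 231, 231, 231, 231, 232, 241, 231, 231, 226, 150, 139, 134, 129, 184, 151, 209, 209]
a11 11 [101, 103, 105, 104, 105, 106, 113, 110, 115, 205, 227, 225, 228, 228, 216, 165, 159, 158, 159, 159, 160, 160, 156, 159, 161, 153, 166, 162, 201, 220, 219, 227, 215, 205, 188, 232, 233, 233, 232, 232, 232, 238, 245, 231, 231, 228, 140, 129, 120, 118, 167, 169, 209, 208]
a11 25 [77, 82, 95, 96, 97, 103, 105, 108, 112, 10
[... 262 characters left out ...]
 107, 104, 112, 115, 127, 193, 207, 208, 209, 208, 207, 206, 206, 207, 207, 207, 200, 137, 121, 128, 151, 177, 162, 127, 117, 97, 109, 104, 101, 115, 203, 198, 198, 152, 151, 152, 152, 200, 232, 226, 150, 139, 133, 131, 190, 195, 210, 210]
a11 -18 [213, 220, 220, 224, 206, 186, 193, 170, 189, 196, 204, 207, 207, 209, 208, 207, 207, 208, 208]
a11 18 [234, 223, 231, 232, 233, 224, 173, 193, 224, 193, 194, 211, 211, 211, 211, 211, 212, 213, 211]
161 [109, 107, 106, 108, 109, 132, 133, 129, 124, 122, 115, 117, 109, 111, 112, 80]
190 [108, 108, 110, 111, 110, 106, 105, 107, 110, 112, 117, 114, 110, 105, 107, 108]
215 [199, 200, 203, 204, 201, 201, 203, 205, 205, 206, 205, 204, 204, 202, 226, 231]
```

```bash
python3 - <<'E'
from h import *
d=load('a11');g=cv2.cvtColor(d['color'],cv2.COLOR_RGB2GRAY)
for x in(-72,-68,-64,-50,-40):
  m=proj(d,cf([(x,y,161) for y in range(-30,31,3)])).astype(np.float32);print(x,cv2.remap(g,m[None,:,0],m[None,:,1],1).ravel().tolist())
from rig import optics
w=optics.get_image('side');np.savez('pics/sd11.npz',**w)
g=cv2.cvtColor(w['color'],cv2.COLOR_RGB2GRAY)
for y in(0,-11,11):
  m=proj(w,cf([(x,y,161) for x in range(-100,60,4)])).astype(np.float32);print('side',y,cv2.remap(g,m[None,:,0],m[None,:,1],1).ravel().tolist())
E
```

```text
-72 [122, 121, 118, 112, 114, 120, 174, 226, 229, 229, 228, 229, 229, 230, 225, 176, 117, 135, 115, 112, 95]
-68 [200, 197, 198, 199, 198, 199, 206, 225, 227, 228, 228, 228, 228, 229, 223, 161, 114, 147, 150, 170, 197]
-64 [207, 205, 205, 204, 203, 203, 210, 227, 229, 230, 230, 230, 231, 233, 226, 158, 107, 125, 130, 160, 205]
-50 [203, 203, 203, 203, 204, 204, 204, 205, 223, 232, 236, 236, 234, 236, 150, 124, 130, 134, 165, 186, 208]
-40 [205, 205, 204, 204, 205, 206, 206, 203, 220, 234, 236, 236, 235, 235, 151, 125, 131, 131, 197, 210, 210]
side 0 [106, 102, 95, 86, 85, 163, 207, 230, 226, 225, 211, 231, 232, 232, 232, 232, 232, 231, 231, 231, 230, 230, 230, 229, 219, 224, 225, 224, 224, 224, 223, 225, 203, 64, 138, 134, 142, 194, 195, 196]
side -11 [102, 100, 92, 86, 86, 165, 204, 225, 222, 223, 217, 197, 192, 202, 201, 181, 151, 121, 186, 224, 134, 182, 189, 179, 192, 213, 221, 220, 224, 235, 223, 226, 224, 150, 134, 148, 143, 197, 197, 198]
side 11 [106, 107, 95, 86, 86, 163, 199, 220, 216, 215, 192, 170, 185, 193, 178, 140, 138, 120, 188, 207, 137, 200, 207, 204, 219, 224, 223, 222, 223, 223, 222, 225, 222, 57, 100, 123, 136, 197, 197, 197]
```

The lever end is centred at y≈0 in the z 161 plane in both views, so it lies flat. The bar is at x≈44, and the arm is clear, so I hand in.

```bash
python3 -c "
from rig import ticket;print(ticket.sign_off())"
```

```text
the job is handed in; nothing more can be done
None
```

I fastened the longer case's latch and handed the job in at about 13 s: by the camera measurements its lever lies flat and its loop bar is hooked at x ≈ 44 mm. The arm was clear, and the shorter case was not approached; no verdict came back.

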